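Crack the seal of a dry-storage pot held in its bench shoe

ROBOT

A 7-joint arm with a two-finger parallel gripper is mounted at the origin on a cart in front of the work surface, level with it; the furniture and walls round the work are solid. World frame = base frame: x ahead of the robot, y to its left, z up, the work surface at z = 0. Lengths are in mm, angles in degrees, forces in N, time in s.
With the tool pointing down it reaches from about 425 to 875 mm from the base axis. Payload 4.7 kg.
Tool frame: the origin (TCP) lies at the very end of the fingers, on their centre line; the grasp point (between the pads) lies 19 mm behind it; z points along the fingers, y is the line along which they close (so a half turn about z gives the same grasp; the last joint's range is limited). The gripper opens to 85 mm and grips with 20 to 120 N. Pads are 22 mm wide; open, the fingers measure 114 mm over their backs; the gripper's body (76 mm by 85 mm) begins 54 mm behind the grasp point. The pads swing forward as they close: fully open they stand 13 mm farther back than shut.
Start: joints at [-74.364, 18.392, -4.016, 83.108, 1.295, 78.541, -3.26], TCP at [166.375, 628.366, 231.349] pointing down, gripper open.
Joint ranges: [-163.93, 163.93], [-17.29, 119.83], [-79.2, 71.16], [3.27, 140.29], [-89.18, 269.18], [5.43, 117.66], [-154.24, 154.24]. Speed limits (degrees/s): [147.25, 147.25, 180, 180, 180, 180, 180].

INTERFACE

Orientations are given as [roll, pitch, yaw] about the fixed x, y, z axes, in that order (R = Rz(yaw) Ry(pitch) Rx(roll)).
In Python, from cell import * gives the robot as it stands.
- The arm moves only by the tool drive_tool, never from a script. Its argument "series" is a list that holds one entry, the list of rows, each a list of 7 numbers: the shift along the tool's x, y, z in m, then the turn, a rotation vector about the tool's x, y, z in rad, then the opening, from 0 (shut) to 1 (fully open). In form: [[[dx, dy, dz, wx, wy, wz, jaw], ...]]. A call has 1 to 12 rows; each row is the pose to reach, as a shift and turn from the pose commanded when the call began, along the tool's axes at that moment; what a row does not reach only later rows make up. A row lasts 1/12 s, in which the tool goes at most 41.7 mm and 7.16 degrees, less where a joint would pass 70% of its speed; a pose out of reach is approached as far as the arm can. A call with a gripper value outside its range is refused whole. The fingers move at their own pace and stop on an object; the grip force is fixed at half the most. Time passes only in rows, so rows that repeat a pose let the fingers close. It gives the time, the measured TCP pose, the force, the opening and the grip force at its end, in the units of the state.
- state(): the state, without advancing time (a new reading comes with each control period).
- get_image(name): name is "scene" or "top" or "wrist"; returns a dict with "color" (400x640x3 uint8, red, green, blue), "depth" (400x640 float32, mm along the optical axis (not along the pixel's ray), 0 where there is no reading), "vfov" (degrees; the focal length in pixels is half the picture's height over the tangent of half this angle, whatever the lens; pixels are square), "cx", "cy" (the principal point, pixels), "R" (3x3) and "t" (3): a world point X has camera coordinates R X + t. Camera axes: x right, y down, z forward; pixel columns grow to the right and rows downward; lengths in mm; the calibration is good to about 2 mm. A picture is of the moment at which its call begins.
- job_done(): hands the job in; it is judged then, once.
The state is a dict: "time_s": time; "joints": joint angles; "joint_vel": joint speeds; "tau": joint torques, N m; "ee_pos": TCP position; "ee_rot": TCP orientation; "wrist_force": force on the tool from outside, world axes, zero at the start; "moment": the same for the moment, N m; "grip_width": opening from 0.0 (shut) to 1.0 (fully open); "grasp_force": force on a finger pad.
Only numpy, scipy, OpenCV 4.12 (cv2) and the standard library are available. Lean on these libraries where they do the work, as an engineer would, in place of code of your own. Each camera call takes 0.05 s, during which the arm holds its last target. There are 200 camera calls.

TASK

Slide the metal storage pot along the bench into the open end of the low steel hold-down shoe, right home against its back stop, so that the pot's foot is caught under the shoe's lips; keep the pot on the bench and its lid shut meanwhile, and leave the things around it alone. Then take the lid by its knob, pull it straight up until its sticky seal breaks free, and do not take it away: hold it level, about 15 mm open over the pot's mouth. Finish while still holding the lid there, with the gripper clear of the pot.

Things in the scene. Friction and masses are not known exactly. Their poses are not given: they have to be found in the camera images.
- pot: loose round bare-metal pot, 0.4 to 0.65 kg: flat foot flange 92 mm across, 6 mm thick; body 72 mm across up to its mouth 60 mm above the underside. Origin: centre of the underside, z up; round, so yaw does not matter. The lid's seal holds harder than the pot weighs: unless the foot is under the shoe's lips, the pot lifts with the lid
- lid: loose round metal lid, 0.1 kg, 68 mm across, 7 mm thick, with an upright black cylindrical knob 26 mm across rising 34 mm from its upper face (7 to 41 mm above the origin). Origin: on the axis at the lid's underside, 60 mm above the pot's underside when shut. Below it a plug with a snap seal reaches 13.5 mm into the pot. Lid, knob and pot share one axis when shut
- shoe: fixed dark-steel hold-down shoe, 13 mm high, U-shaped from above, open to its own +y with flared lead-ins ending 50 mm from the origin. Origin: on the bench where the pot's centre lies when home; z up. Channel 100 mm wide, back stop's face 46.5 mm behind (-y); lips 9 to 13 mm above the bench overhang both sides, leaving 76 mm between them: the foot slides under, the body passes between
- pot_mouth (a point): centre of the pot's mouth, on its axis, 60 mm above its underside; the shut lid's origin lies here. The seal needs about 10 to 20 N straight up over the lid's first 4 to 5 mm of travel, then hardly any; from 9 mm up the lid is quite free
- bolt_m16: loose dark steel M16 bolt standing on its hexagonal head behind the shoe, 27 mm across the head, 55 mm high; origin at the centre of its underside. Bystander, to be left alone
- torch_positioner: fixed stand at the left of the bench, the nearest obstacle: square base with an upright rod 335 mm high, and a slanting arm up to 250 mm high. Come to the pot high or from the robot's side. Origin: on the bench in the middle of the stand; the rod stands 74 mm from it along world +x and 66 mm along world -y
There are look-alikes about, which are no part of the job. Leave any blue or brown look-alike of the lid alone.

How it is judged:
By the outcome, as a careful person would: the job done as asked, in the order asked, and still so for the second after the job is handed in, while the arm keeps its last pose, push and grip.
It also fails if it takes over 58 s, if anything falls off the work surface, if the arm or the gripper's body presses on something with over 40 N, if the wrist force passes 120 N, or if a joint passes its speed limit or range.

## Working session

There is one attempt and no reset: what is moved stays moved. The work goes in short steps, Python scripts to look and compute and a tool call to move; the robot and the scene stay as the last step left them, time stands still between calls to the robot, and variables do not carry over. Pictures are saved under pics/ and viewed, at most 10 in all, crops included, and the job is handed in when it is done.

Besides the shell and the picture viewer there is one more tool, called after "Call:" as name(argument=value, ...) on one line, values as JSON. drive_tool: Moves the arm, as the interface text tells. Its arguments: {"type":"object","properties":{"series":{"type":"array","items":{"type":"array","items":{"type":"array","items":{"type":"number"}}}}},"required":["series"]}

```bash
mkdir -p pics; cat > h.py <<'E'
from cell import *
import numpy as np, cv2
def save(im,n,crop=None,s=1):
    c=im["color"][:,:,::-1]
    if crop: c=c[crop[1]:crop[3],crop[0]:crop[2]]
    cv2.imwrite("pics/"+n,cv2.resize(c,None,fx=s,fy=s,interpolation=cv2.INTER_CUBIC))
def foc(im): return im["color"].shape[0]/2/np.tan(np.radians(im["vfov"]/2))
def ray(im,u,v,z):
    R=np.array(im["R"]);t=np.array(im["t"]);f=foc(im)
    d=R.T@np.array([(u-im["cx"])/f,(v-im["cy"])/f,1]);o=-R.T@t
    return o+d*(z-o[2])/d[2]
def cloud(im):
    R=np.array(im["R"]);t=np.array(im["t"]);f=foc(im);D=im["depth"]
    v,u=np.mgrid[:D.shape[0],:D.shape[1]]
    P=np.stack([(u-im["cx"])/f*D,(v-im["cy"])/f*D,D],-1)
    return (P-t)@R
def proj(im,X):
    c=np.array(im["R"])@np.array(X)+im["t"];f=foc(im)
    return f*c[0]/c[2]+im["cx"],f*c[1]/c[2]+im["cy"]
E
python3 - <<'E'
from h import *
s=state();print({k:np.round(v,2) for k,v in s.items()})
a=get_image("scene");b=get_image("top")
np.save("a.npy",a,allow_pickle=True);np.save("b.npy",b,allow_pickle=True)
save(a,"a.png");save(b,"b.png")
for i in(a,b):print(i["vfov"],-np.array(i["R"]).T@i["t"])
E
```

```text
{'time_s': np.float64(0.0), 'joints': array([-74.36,  18.44,  -4.02,  83.17,   1.29,  78.54,  -3.26]), 'joint_vel': array([-0.11,  0.05, -0.01,  0.06, -0.03,  0.02,  0.1 ]), 'tau': array([-0.000e+00, -4.936e+01, -3.800e-01, -3.143e+01,  1.000e-02,
        1.000e-02,  0.000e+00]), 'ee_pos': array([166.25, 627.83, 230.24]), 'ee_rot': array([-1.7989e+02,  1.0000e-02,  1.6518e+02]), 'wrist_force': array([-0.27,  1.42,  0.63]), 'moment': array([ 0.06, -0.02, -0.  ]), 'grasp_force': np.float64(0.0), 'grip_width': np.float64(1.0)}
43.043582975497806 [ -96.10101124 1015.95868014 1226.16726418]
45.23540958536815 [ 345.18513232  219.9276089  1427.65267463]
```

View pics/a.png

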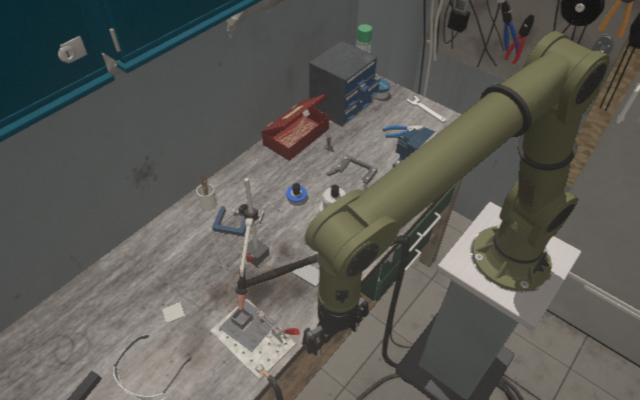

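View pics/b.png

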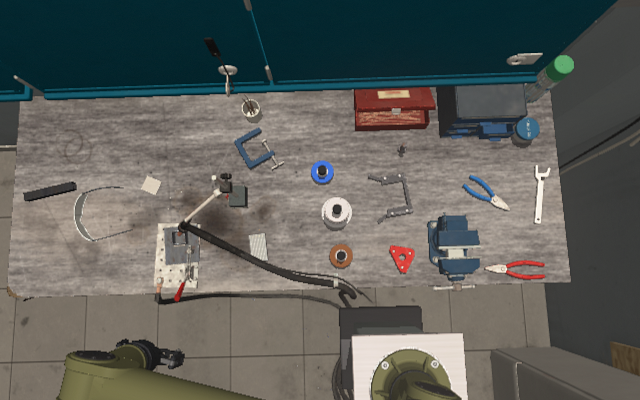

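Scene/top show: pot with a metal lid and black knob at top (337,212); the dark U-shaped shoe at (392,196), open to the left; the bolt at (402,151); the stand at (237,195), with rod, arm and hose to its lower left. Lid candidates: blue (322,172), brown (341,256), metal (337,212). By the description I choose the metal one and check it in a close crop.

```bash
python3 - <<'E'
from h import *
b=np.load("b.npy",allow_pickle=True).item();a=np.load("a.npy",allow_pickle=True).item()
save(b,"bc.png",(290,135,440,275),4)
for z,u,v,n in((101,337,210,"knob"),(0,402,151,"bolt"),(13,372,178,"fl1"),(13,385,215,"fl2"),(13,404,175,"bk1"),(13,409,212,"bk2"),(0,237,195,"stand"),(150,322,172,'blue')):
    print(n,ray(b,u,v,z).round(0))
C=cloud(b)
for u,v in((337,211),(345,220),(392,180),(360,212),(341,256),(340,283),(260,255)):print(u,v,C[v,u].round(0))
E
```

```text
knob [504. 188. 101.]
bolt [690. -19.   0.]
fl1 [607.  78.  13.]
fl2 [495.  44.  13.]
bk1 [613. -18.  13.]
bk2 [502. -27.  13.]
stand [571. 485.   0.]
blue [603. 226. 150.]
337 211 [500. 188. 103.]
345 220 [484. 163.  12.]
392 180 [599.  18.  13.]
360 212 [507. 117.  -0.]
341 256 [378. 180.  53.]
340 283 [301. 184.  20.]
260 255 [388. 416.  12.]
```

View pics/bc.png

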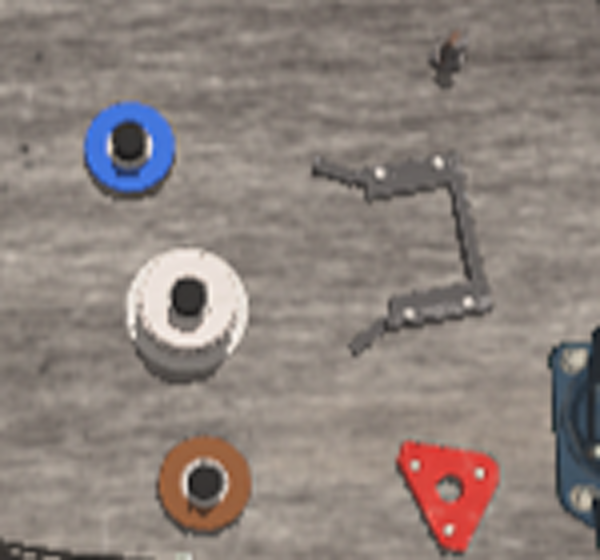

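The crop confirms the plain metal lid with black knob on the pot, crop (188,298); the shoe's screws are at (380,173), (438,162), (409,314), (469,302) and its mouth faces left. Now I measure the shoe's axes and the pot's centre.

```bash
python3 - <<'E'
from h import *
b=np.load("b.npy",allow_pickle=True).item();a=np.load("a.npy",allow_pickle=True).item()
S=[ray(b,290+(x+.5)/4-.5,135+(y+.5)/4-.5,13)[:2] for x,y in((380,173),(438,162),(409,314),(469,302))]
S=np.array(S);print("screws",S.round(1))
g=cv2.cvtColor(b["color"],cv2.COLOR_RGB2HSV);m=np.zeros(g.shape[:2],np.uint8)
C=cloud(b)
sub=(slice(165,232),slice(360,420))
mm=(g[...,2]<100);m[sub]=mm[sub]
n,l,st,ce=cv2.connectedComponentsWithStats(m);k=1+np.argmax(st[1:,4]);print(st[k],)
ys,xs=np.where(l==k)
P=np.array([ray(b,x,y,13)[:2] for x,y in zip(xs,ys)])
# y axis: from screws back->front
yv=(S[0]-S[1])+(S[2]-S[3]);yv/=np.linalg.norm(yv)
d=S[:2].mean(0)-S[2:].mean(0);print("perp check",d@yv,np.linalg.norm(d))
def rep(yv):
    xv=np.array([yv[1],-yv[0]]);O=S.mean(0);Q=(P-O)@np.array([xv,yv]).T
    print("yaw",np.degrees(np.arctan2(-yv[0],yv[1])),"O",O, Q.min(0),Q.max(0))
    for lo in range(-50,110,8):
        q=Q[(Q[:,1]>=lo)&(Q[:,1]<lo+8)]
        if len(q):
            L=q[q[:,0]<0,0];R=q[q[:,0]>0,0];print(lo,[ (round(z.min()),round(z.max()),len(z)) if len(z) else None for z in(L,R)])
rep(yv)
# pot: white lid centre, knob, by contours in both views
for im,nm,c in((b,"top",(320,190,356,235)),(a,"scene",(318,180,350,215))):
    g=cv2.cvtColor(im["color"],cv2.COLOR_RGB2HSV);x0,y0,x1,y1=c
    for lab,mk in(("knob",g[y0:y1,x0:x1,2]<75),("lid",g[y0:y1,x0:x1,2]>170)):
        cs,_=cv2.findContours(mk.astype(np.uint8),cv2.RETR_EXTERNAL,cv2.CHAIN_APPROX_NONE)
        q=max(cs,key=cv2.contourArea);e=cv2.minEnclosingCircle(q);print(nm,lab,e,ray(im,e[0][0]+x0,e[0][1]+y0,101 if lab=="knob" else 67).round(1))
D=cloud(b)[190:235,318:360].reshape(-1,3)
t=D[abs(D[:,2]-101)<6];print("knobtop",t.mean(0),len(t));t=D[abs(D[:,2]-67)<4];print("lid",t.mean(0),t.min(0),t.max(0),len(t))
E
```

```text
screws [[606.2  39.9]
 [613.2  -3.8]
 [499.7  23.9]
 [507.3 -20.8]]
[368 176  30  10  61]
perp check -0.9152097116572968 107.48005429113451
yaw 9.320896345234601 O [556.60577217   9.79728109] [ 33.80761823 -12.49255723] [69.04541703 70.37826095]
-18 [None, (34, 37, 2)]
-10 [None, (35, 39, 6)]
-2 [None, (34, 38, 5)]
6 [None, (35, 39, 5)]
14 [None, (34, 40, 6)]
22 [None, (35, 40, 5)]
30 [None, (34, 50, 10)]
38 [None, (48, 52, 5)]
46 [None, (53, 57, 5)]
54 [None, (57, 61, 5)]
62 [None, (62, 69, 6)]
70 [None, (63, 63, 1)]
top knob ((16.7439022064209, 19.280487060546875), 4.622195720672607) [505.6 188.3 101. ]
top lid ((14.166666984558105, 20.25), 18.090343475341797) [507.1 194.9  67. ]
scene knob ((16.5, 10.916666984558105), 6.103947162628174) [500.3 202.  101. ]
scene lid ((12.0, 15.0), 7.280210018157959) [518.3 199.3  67. ]
knobtop [509.64970889 187.39762764 100.8655706 ] 63
lid [508.73034948 187.98115078  66.59081998] [476.04979579 154.7455944   63.02462822] [542.99105758 221.15788257  70.87580302] 318
```

```bash
python3 - <<'E'
from h import *
b=np.load("b.npy",allow_pickle=True).item()
C=cloud(b);S=np.array([[606.2,39.9],[613.2,-3.8],[499.7,23.9],[507.3,-20.8]]);O=S.mean(0)
D=C[165:232,360:420].reshape(-1,3);D=D[(D[:,2]>7)&(D[:,2]<20)]
g=cv2.cvtColor(b["color"],cv2.COLOR_RGB2GRAY)
yw=np.radians(9.3);xv=np.array([np.cos(yw),np.sin(yw)]);yv=np.array([-np.sin(yw),np.cos(yw)])
Q=(D[:,:2]-O)@np.array([xv,yv]).T
print(len(Q),Q.min(0),Q.max(0))
for lo in range(-44,90,5):
    q=Q[(Q[:,1]>=lo)&(Q[:,1]<lo+5)]
    print(lo,[(round(z.min()),round(z.max()),len(z)) if len(z) else None for z in(q[q[:,0]<0,0],q[q[:,0]>0,0])], "mid",(abs(q[:,0])<25).sum())
# grey profile across back stop along centre line at z=13 & other height
for off in(-15,0,15):
    print(off,[(y,int(cv2.remap(g,*[np.float32([[v]]) for v in proj(b,[*(O+xv*off+yv*y),13])],cv2.INTER_LINEAR)[0,0])) for y in range(-50,-10,2)])
# rows of pose helper
E
```

```text
572 [-106.40229849  -87.7654705 ] [105.96591384 115.89588535]
-44 [(-47, -47, 1), (35, 35, 1)] mid 0
-39 [(-59, -1, 29), (1, 58, 30)] mid 23
-34 [(-59, 0, 32), (1, 59, 34)] mid 28
-29 [(-60, -12, 18), (7, 60, 16)] mid 5
-24 [(-59, -38, 13), (38, 81, 13)] mid 0
-19 [(-81, -27, 12), (40, 59, 11)] mid 0
-14 [(-60, -39, 13), (14, 89, 13)] mid 2
-9 [(-59, -16, 15), (41, 61, 13)] mid 1
-4 [(-94, -40, 13), (16, 84, 14)] mid 1
1 [(-66, -39, 14), (41, 59, 13)] mid 0
6 [(-59, -38, 13), (39, 73, 13)] mid 0
11 [(-59, 0, 16), (39, 87, 15)] mid 1
16 [(-72, -39, 12), (23, 88, 11)] mid 1
21 [(-58, -13, 10), (42, 76, 13)] mid 1
26 [(-106, -25, 16), (39, 68, 13)] mid 1
31 [(-58, -40, 10), (1, 97, 12)] mid 1
36 [(-59, -34, 7), (49, 89, 8)] mid 0
41 [(-61, -55, 4), (6, 61, 6)] mid 1
46 [(-63, -55, 5), (62, 65, 3)] mid 0
51 [(-68, -56, 5), (54, 70, 8)] mid 0
56 [(-68, -6, 5), (25, 102, 4)] mid 2
61 [(-70, -12, 6), (63, 90, 6)] mid 1
66 [(-72, -38, 4), (32, 95, 4)] mid 0
71 [(-92, -92, 1), (12, 65, 2)] mid 1
76 [None, (69, 106, 3)] mid 0
81 [None, None] mid 0
86 [None, (49, 77, 2)] mid 0
-15 [(-50, 134), (-48, 135), (-46, 136), (-44, 139), (-42, 142), (-40, 141), (-38, 126), (-36, 112), (-34, 102), (-32, 101), (-30, 91), (-28, 72), (-26, 63), (-24, 86), (-22, 131), (-20, 140), (-18, 145), (-16, 146), (-14, 147), (-12, 146)]
0 [(-50, 135), (-48, 135), (-46, 136), (-44, 136), (-42, 137), (-40, 133), (-38, 120), (-36, 110), (-34, 102), (-32, 101), (-30, 90), (-28, 74), (-26, 61), (-24, 89), (-22, 122), (-20, 127), (-18, 128), (-16, 129), (-14, 134), (-12, 138)]
15 [(-50, 146), (-48, 150), (-46, 153), (-44, 156), (-42, 152), (-40, 142), (-38, 127), (-36, 114), (-34, 105), (-32, 101), (-30, 92), (-28, 76), (-26, 62), (-24, 106), (-22, 138), (-20, 142), (-18, 140), (-16, 138), (-14, 136), (-12, 136)]
```

```bash
python3 - <<'E'
from h import *
b=np.load("b.npy",allow_pickle=True).item();a=np.load("a.npy",allow_pickle=True).item()
for im in(b,):
    P=cloud(im)[im["depth"]>0]
    print("cols y:",list(range(640,80,-40)))
    for x in range(160,760,40):
        print(x,[int(np.percentile(q,99)) if len(q:=P[(abs(P[:,0]-x)<20)&(abs(P[:,1]-y)<20)][:,2]) else -1 for y in range(640,80,-40)])
E
```

```text
cols y: [640, 600, 560, 520, 480, 440, 400, 360, 320, 280, 240, 200, 160, 120]
160 [632, 641, 648, 654, 659, 662, 663, 662, 653, -802, -807, -798, 4, 4]
200 [634, 639, 639, 637, 631, -803, -806, -797, -794, -798, -792, -792, -736, -778]
240 [-668, -762, -779, -794, -792, -792, -797, -794, -793, -798, -801, -807, -8, -810]
280 [139, 139, 5, 6, 7, 5, 5, 6, 7, 7, 29, 27, 25, 8]
320 [116, 110, 6, 6, 8, 7, 6, 114, 109, 93, 54, 29, 17, 6]
360 [52, 53, 7, 6, 8, 135, 137, 126, 112, 6, 6, 55, 56, 6]
400 [38, 59, 6, 129, 133, 136, 125, 6, 7, 5, 8, 56, 57, 7]
440 [92, 123, 130, 131, 126, 13, 13, 7, 7, 7, 6, 7, 7, 7]
480 [115, 163, 168, 7, 6, 6, 6, 6, 6, 7, 11, 97, 70, 6]
520 [7, 6, 183, 205, 175, 57, 6, 6, 7, 7, 63, 105, 105, 7]
560 [6, 6, 7, 213, 335, 58, 6, 6, 6, 7, 8, 66, 61, 7]
600 [7, 7, 8, 3, 217, 58, 7, 791, 7, 7, 27, 23, 8, 8]
640 [861, 918, 968, 969, 966, 963, 960, 958, 956, 956, 950, 947, 944, 941]
680 [5, 8, 5, 8, 18, 19, 20, 18, 732, 7, 24, 20, 7, 8]
720 [5, 7, 6, 7, 20, 11, 17, 12, 732, 7, 7, 6, 8, 7]
```

Call:
drive_tool(series=[[[-0.017,-0.128,-0.09,0,0,0,1],[-0.017,-0.128,-0.09,0,0,0,0.6],[-0.017,-0.128,-0.09,0,0,0,0.6],[-0.017,-0.128,-0.09,0,0,0,0.6],[-0.417,-0.276,-0.09,0,0,1.15,0.6],[-0.417,-0.276,-0.09,0,0,1.15,0.6],[-0.417,-0.276,-0.09,0,0,1.15,0.6],[-0.417,-0.276,-0.09,0,0,1.15,0.6],[-0.417,-0.276,-0.09,0,0,1.15,0.6],[-0.417,-0.276,-0.09,0,0,1.15,0.6],[-0.417,-0.276,-0.09,0,0,1.15,0.6],[-0.417,-0.276,-0.09,0,0,1.15,0.6]]])

```text
time_s: 1.1
ee_pos: [423.8, 306.8, 321.2]
ee_rot: [-180.0, -0.0, 107.5]
wrist_force: [0.4, 0.7, 0.6]
grip_width: 0.594
grasp_force: 0.0
```

```bash
cat >> h.py <<'E'
from scipy.spatial.transform import Rotation as Ro
def go(p,yaw):
    s=state();R=Ro.from_euler("xyz",s["ee_rot"],degrees=True)
    T=Ro.from_euler("xyz",[180,0,yaw],degrees=True)
    print("now",np.round(s["ee_pos"],1),np.round(s["ee_rot"],1),"shift",(R.inv().apply(np.array(p)-s["ee_pos"])/1000).round(4),"turn",(R.inv()*T).as_rotvec().round(3))
E
python3 -c "
from h import *
go([498.5,252,321],99.3)"
```

```text
now [423.8 306.8 321.2] [-180.    -0.   107.5] shift [-0.0747  0.0547  0.0002] turn [-0.    -0.     0.144]
```

Call:
drive_tool(series=[[[-0.075,0.055,0,0,0,0.144,0.6],[-0.075,0.055,0,0,0,0.144,0.6],[-0.075,0.055,0,0,0,0.144,0.6],[-0.075,0.055,0,0,0,0.144,0.6],[-0.075,0.055,0,0,0,0.144,0.6]]])

```text
time_s: 1.52
ee_pos: [497.8, 253.8, 320.7]
ee_rot: [-179.9, -0.0, 99.6]
wrist_force: [-0.6, 0.2, 0.2]
grip_width: 0.6
grasp_force: 0.0
```

```bash
python3 - <<'E'
from h import *
w=get_image("wrist");b=get_image("top");save(w,"w.png")
np.save("w.npy",w,allow_pickle=True)
go([498.5,252,32],99.3)
P=cloud(w)[w["depth"]>0]
D=P[np.hypot(P[:,0]-509,P[:,1]-188)<60]
for z in(101,67,6):
    t=D[abs(D[:,2]-z)<3]
    if len(t):print(z,t.mean(0),t.min(0),t.max(0),len(t))
print("proj pot",proj(w,[509,188,101]),"shoe",proj(w,[553.7,27.6,0]))
E
```

```text
now [496.6 255.7 321. ] [-179.9   -0.    99.8] shift [-0.0041  0.0015  0.289 ] turn [-0.001 -0.001  0.009]
101 [506.48686665 191.5493506  100.52120292] [494.06408346 178.09516269  98.14304659] [518.74946557 204.19091218 102.40820413] 292
67 [506.00450002 194.56887528  66.79069534] [473.00569726 157.64173301  64.07543818] [539.91427032 224.86621313  69.93389701] 1340
6 [503.37842694 214.0167282    5.75310494] [458.22042364 154.71815573   3.0246005 ] [556.62487231 245.10835236   8.76610782] 622
proj pot (np.float64(321.4504976797982), np.float64(222.6246809852984)) shoe (np.float64(331.4572767476614), np.float64(289.6108976220919))
```

View pics/w.png

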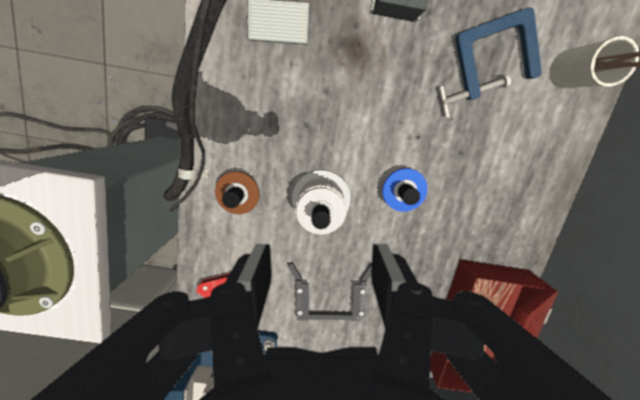

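The wrist view shows the pot's knob at (320,216), with the fingers beside it and brown (237,192) and blue (405,190) clear on each side. The shoe lies ahead at (330,295), open towards the pot. I check the shoe from this view too.

```bash
python3 - <<'E'
from h import *
w=np.load("w.npy",allow_pickle=True).item()
yw=np.radians(9.3);xv=np.array([np.cos(yw),np.sin(yw)]);yv=np.array([-np.sin(yw),np.cos(yw)])
O=np.array([553.7,27.6]);C=cloud(w)[258:325,280:380].reshape(-1,3)
D=C[(C[:,2]>9)&(C[:,2]<17)];Q=(D[:,:2]-O)@np.array([xv,yv]).T
for lo in range(-65,70,6):
    q=Q[(Q[:,1]>=lo)&(Q[:,1]<lo+6)]
    print(lo,[(*np.percentile(z,[5,95]).round(1),len(z)) if len(z)>2 else None for z in(q[q[:,0]<0,0],q[q[:,0]>0,0])],"mid",(abs(q[:,0])<25).sum())
go([498,260,32],99.3)
E
```

```text
-65 [None, None] mid 0
-59 [None, (np.float64(35.6), np.float64(55.5), 9)] mid 0
-53 [(np.float64(-59.2), np.float64(-3.6), 96), (np.float64(3.2), np.float64(52.6), 83)] mid 72
-47 [(np.float64(-60.3), np.float64(-2.3), 118), (np.float64(2.9), np.float64(53.9), 98)] mid 96
-41 [(np.float64(-61.2), np.float64(-41.1), 30), (np.float64(36.2), np.float64(55.4), 31)] mid 1
-35 [(np.float64(-61.9), np.float64(-41.1), 41), (np.float64(36.0), np.float64(55.1), 40)] mid 0
-29 [(np.float64(-60.4), np.float64(-40.9), 38), (np.float64(35.7), np.float64(56.4), 40)] mid 0
-23 [(np.float64(-61.5), np.float64(-42.5), 40), (np.float64(35.7), np.float64(56.3), 40)] mid 0
-17 [(np.float64(-61.5), np.float64(-40.8), 38), (np.float64(35.5), np.float64(55.9), 37)] mid 0
-11 [(np.float64(-61.3), np.float64(-42.1), 37), (np.float64(35.3), np.float64(55.6), 39)] mid 0
-5 [(np.float64(-61.3), np.float64(-40.8), 41), (np.float64(36.6), np.float64(55.5), 38)] mid 0
1 [(np.float64(-61.1), np.float64(-40.7), 32), (np.float64(36.4), np.float64(56.9), 33)] mid 0
7 [(np.float64(-60.6), np.float64(-42.2), 45), (np.fl
[... 177 characters left out ...]
7), 27), (np.float64(39.8), np.float64(56.1), 23)] mid 0
25 [(np.float64(-59.7), np.float64(-53.5), 15), (np.float64(49.4), np.float64(57.1), 13)] mid 0
31 [(np.float64(-65.9), np.float64(-56.3), 8), (np.float64(56.5), np.float64(60.7), 5)] mid 0
37 [(np.float64(-70.2), np.float64(-61.3), 8), (np.float64(56.3), np.float64(62.4), 8)] mid 0
43 [(np.float64(-72.3), np.float64(-62.8), 7), (np.float64(59.2), np.float64(63.4), 5)] mid 0
49 [(np.float64(-74.9), np.float64(-66.1), 8), None] mid 0
55 [(np.float64(-71.9), np.float64(-68.9), 3), None] mid 0
61 [None, None] mid 0
67 [None, None] mid 0
now [496.6 255.7 321. ] [-179.9   -0.    99.8] shift [0.0038 0.0024 0.289 ] turn [-0.001 -0.001  0.009]
```

Call:
drive_tool(series=[[[0.002,0.002,0.2,0,0,0.009,0.6],[0.002,0.002,0.2,0,0,0.009,0.6],[0.002,0.002,0.2,0,0,0.009,0.6],[0.002,0.002,0.2,0,0,0.009,0.6],[0.002,0.002,0.2,0,0,0.009,0.6],[0.002,0.002,0.23,0,0,0.009,0.6],[0.002,0.002,0.26,0,0,0.009,0.6],[0.002,0.002,0.289,0,0,0.009,0.6],[0.002,0.002,0.289,0,0,0.009,0.6],[0.002,0.002,0.289,0,0,0.009,0.6]]])

```text
time_s: 2.45
ee_pos: [497.5, 257.2, 31.4]
ee_rot: [-179.8, 0.0, 99.3]
wrist_force: [0.4, -0.0, 0.5]
grip_width: 0.596
grasp_force: 0.0
```

```bash
python3 - <<'E'
from h import *
w=get_image("scene");save(w,"s2.png",(240,150,460,315),3)
print(np.round(state()["wrist_force"],1))
yv=np.array([-.1616,.9868]);S=np.array([552.5,27.5])
P=np.array([508,190])
for n,p in(("contact",P+yv*40),("pre",S+yv*(95+37)),("home",S+yv*37)):go([*p,32],99.3)
E
```

```text
[-0.1  0.1  0.6]
now [499.3 257.7  33.2] [180.   -0.   99.2] shift [-0.0282 -0.0023  0.0012] turn [ 0.    -0.001 -0.001]
now [499.3 257.7  33.2] [180.   -0.   99.2] shift [-0.1037  0.0154  0.0012] turn [ 0.    -0.001 -0.001]
now [499.3 257.7  33.2] [180.   -0.   99.2] shift [-0.1987  0.0155  0.0011] turn [ 0.    -0.001 -0.001]
```

View pics/s2.png

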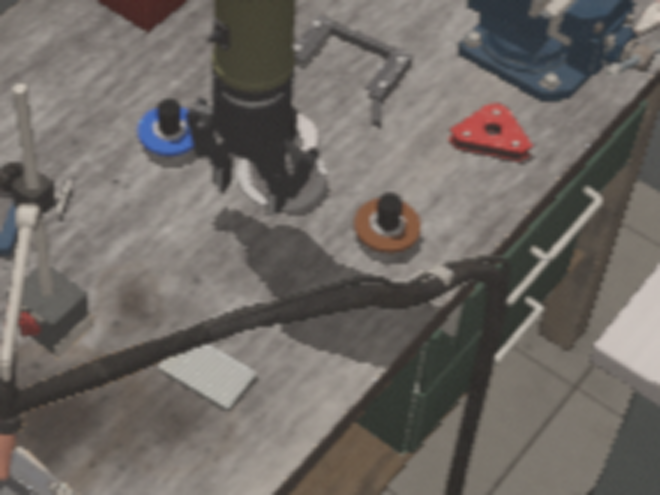

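The crop shows the gripper standing behind the pot at (265,150), with the shoe's open mouth beyond at (350,60) and both look-alikes clear. I push slowly, diagonally onto the shoe's line.

Call:
drive_tool(series=[[[-0.01,-0.002,0.001,0,0,0,0.6],[-0.02,-0.002,0.001,0,0,0,0.6],[-0.028,-0.002,0.001,0,0,0,0.6],[-0.036,0,0.001,0,0,0,0.6],[-0.044,0.002,0.001,0,0,0,0.6],[-0.052,0.004,0.001,0,0,0,0.6],[-0.06,0.006,0.001,0,0,0,0.6],[-0.068,0.008,0.001,0,0,0,0.6],[-0.076,0.01,0.001,0,0,0,0.6],[-0.084,0.012,0.001,0,0,0,0.6],[-0.092,0.014,0.001,0,0,0,0.6],[-0.1,0.0155,0.001,0,0,0,0.6]]])

```text
time_s: 3.5
ee_pos: [531.2, 162.3, 32.9]
ee_rot: [179.9, -0.3, 99.1]
wrist_force: [-1.0, 6.4, 2.9]
grip_width: 0.601
grasp_force: 3.7
```

```bash
python3 - <<'E'
from h import *
b=get_image("top");save(b,"b2.png",(300,145,440,265),5)
print(np.round(state()["wrist_force"],1))
yv=np.array([-.1616,.9868]);S=np.array([552.5,27.5])
for n,p in(("pre",S+yv*(95+37)),("home",S+yv*37)):go([*p,32],99.3)
E
```

```text
[-0.3  3.3  1.9]
now [532.1 159.6  32.9] [ 1.799e+02 -1.000e-01  9.900e+01] shift [-0.0017 -0.0012  0.0009] turn [ 0.002 -0.003 -0.005]
now [532.1 159.6  32.9] [ 1.799e+02 -1.000e-01  9.900e+01] shift [-0.0967 -0.0007  0.0006] turn [ 0.002 -0.003 -0.005]
```

View pics/b2.png

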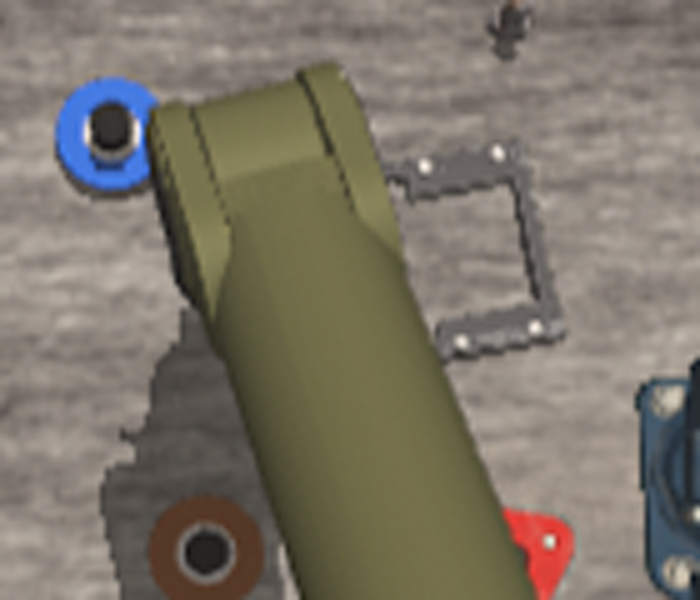

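The arm hides the pot in this top view; the shoe is clear at (490,250), and the blue lid has not moved. The 3 N force indicates the pot is riding in the cradle. I check it numerically from the wrist camera.

```bash
cat >> h.py <<'E'
XV=np.array([.9868,.1616]);YV=np.array([-.1616,.9868]);S0=np.array([552.5,27.5])
def rel(im,tcp):
    P=cloud(im)[im["depth"]>0];Q=np.c_[(P[:,:2]-S0)@np.c_[XV,YV],P[:,2]];t=(np.array(tcp[:2])-S0)@np.c_[XV,YV]
    n=Q[(abs(Q[:,0])<40)&(Q[:,1]>t[1]-75)&(Q[:,1]<t[1]+10)]
    k=n[(abs(n[:,2]-101)<3)];print("tcp",t.round(1),"knob",len(k),*( [np.percentile(k,q,axis=0).round(1) for q in(2,98)] if len(k) else []))
    l=n[(abs(n[:,2]-67)<2)];print("lid",len(l),*( [np.percentile(l,q,axis=0).round(1) for q in(2,98)] if len(l) else []))
    e=Q[(Q[:,2]>9)&(Q[:,2]<17)&(abs(Q[:,1])<60)&(abs(Q[:,0])<66)]
    for a,b in((-40,-25),(-25,-5),(-5,15)):
        q=e[(e[:,1]>a)&(e[:,1]<b)];L=q[q[:,0]<0,0];R=q[q[:,0]>0,0]
        print(a,len(L),len(R),[np.percentile(z,[3,97]).round(1) for z in(L,R) if len(z)>10])
E
python3 - <<'E'
from h import *
w=get_image("wrist");save(w,"w2.png");rel(w,state()["ee_pos"])
E
```

```text
tcp [  1.2 133.8] knob 0
lid 5296 [-24.9 108.5  65.3] [ 26.6 140.4  68.8]
-40 0 0 []
-25 0 0 []
-5 0 0 []
```

View pics/w2.png

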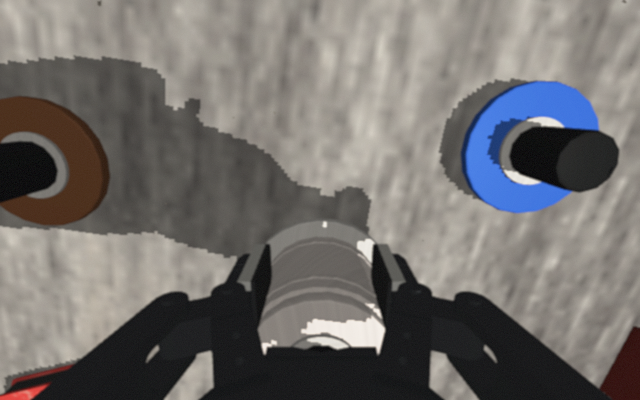

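The wrist view shows the lid's rear at (320,230) sitting squarely between the fingers at (255,280) and (385,280), with the pot central. I push on straight into the shoe.

Call:
drive_tool(series=[[[-0.008,-0.001,0,0,0,0,0.6],[-0.016,-0.001,0,0,0,0,0.6],[-0.024,-0.001,0,0,0,0,0.6],[-0.032,-0.001,0,0,0,0,0.6],[-0.04,-0.001,0,0,0,0,0.6],[-0.047,-0.001,0,0,0,0,0.6],[-0.054,-0.001,0,0,0,0,0.6],[-0.061,-0.001,0,0,0,0,0.6],[-0.068,-0.001,0,0,0,0,0.6],[-0.075,-0.001,0,0,0,0,0.6]]])

```text
time_s: 4.43
ee_pos: [542.4, 88.6, 32.7]
ee_rot: [179.8, -0.2, 99.2]
wrist_force: [-1.4, 8.4, 4.4]
grip_width: 0.599
grasp_force: 4.1
```

```bash
python3 - <<'E'
from h import *
w=get_image("wrist");s=state();rel(w,s["ee_pos"]);print(np.round(s["wrist_force"],1),s["ee_rot"])
E
```

```text
tcp [-0.1 59.7] knob 0
lid 5271 [-26.1  36.8  65.3] [25.3 64.7 68.8]
-40 0 0 []
-25 0 0 []
-5 0 0 []
[-0.2  5.4  4.6] [ 1.79838028e+02 -1.33946081e-01  9.91105813e+01]
```

Call:
drive_tool(series=[[[-0.005,0,0,0,0,0,0.6],[-0.01,0,0,0,0,0,0.6],[-0.014,0,0,0,0,0,0.6],[-0.018,0,0,0,0,0,0.6],[-0.022,0,0,0,0,0,0.6],[-0.025,0,0,0,0,0,0.6],[-0.028,0,0,0,0,0,0.6]]])

```text
time_s: 5.07
ee_pos: [546.2, 65.2, 32.9]
ee_rot: [179.9, -0.5, 99.3]
wrist_force: [-4.0, 19.0, 10.3]
grip_width: 0.601
grasp_force: 9.1
```

```bash
python3 - <<'E'
from h import *
w=get_image("wrist");b=get_image("top");a=get_image("scene")
s=state();rel(w,s["ee_pos"]);print(np.round(s["wrist_force"],1),np.round(s["ee_rot"],1),s["moment"])
i=np.hstack([cv2.resize(x["color"][y0:y0+100,x0:x0+100,::-1],(400,400),interpolation=cv2.INTER_CUBIC) for x,x0,y0 in((b,340,150),(a,310,120))])
cv2.imwrite("pics/m.png",i)
E
```

```text
tcp [-0.1 38.5] knob 0
lid 5309 [-26.1  13.2  65.3] [25.4 44.8 68.7]
-40 0 0 []
-25 0 0 []
-5 14 15 [array([-60. , -57.9]), array([57.2, 59.2])]
[-3.4 14.8  7.8] [179.9  -0.5  99.3] [ 3.02981026  0.61377912 -0.09213185]
```

View pics/m.png

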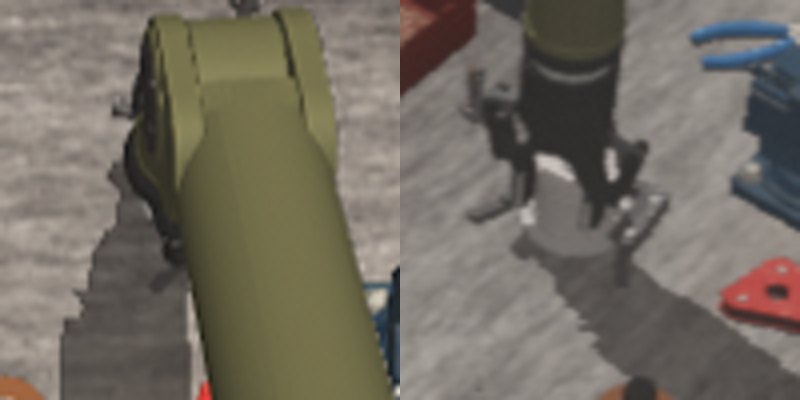

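Left, the arm hides the pot from the top. Right, the scene view shows the pot between the flares, its foot's rear at about (565,250) level with the flare ends (480,215) and (620,280), so it is almost or fully home. I fit circles to tell which.

```bash
python3 - <<'E'
from h import *
from scipy.optimize import least_squares
w=get_image("wrist");a=get_image("scene");a0=np.load("a.npy",allow_pickle=True).item()
def q(im):
    P=cloud(im)[im["depth"]>0];return np.c_[(P[:,:2]-S0)@np.c_[XV,YV],P[:,2]]
def fit(p,r,c): 
    f=least_squares(lambda c:np.hypot(*(p-c).T)-r,c,loss="soft_l1");return f.x.round(1),np.abs(f.fun).mean().round(2),len(p)
A=q(a)
for lo,hi in((15,30),(30,55)):
    p=A[(abs(A[:,0])<45)&(A[:,1]>5)&(A[:,1]<60)&(A[:,2]>lo)&(A[:,2]<hi)];print("scene body",fit(p[:,:2],36,[0,8.]))
p=A[(abs(A[:,0])<60)&(A[:,1]>20)&(A[:,1]<75)&(A[:,2]>3.5)&(A[:,2]<8)];print("foot",len(p),p[:,:2].max(0) if len(p) else 0)
l=A[(abs(A[:,0])<75)&(abs(A[:,1])<70)&(A[:,2]>10)&(A[:,2]<16)&(abs(A[:,0])>38)]
print("flare L max y",np.sort(l[l[:,0]<0,1])[-5:],"R",np.sort(l[l[:,0]>0,1])[-5:])
W=q(w)
l=W[(abs(W[:,0])<25)&(abs(W[:,2]-67)<1.5)&(W[:,1]<60)];
e=np.array([l[(l[:,0]>x)&(l[:,0]<x+3)][:,:2][np.argmax(l[(l[:,0]>x)&(l[:,0]<x+3)][:,1])] for x in range(-24,22,3)]);print("wrist lid",fit(e,34,[0,8.]))
l=W[(abs(W[:,2]-13)<3)&(abs(W[:,0])>38)&(abs(W[:,0])<78)&(W[:,1]<75)&(W[:,1]>0)];print("wrist flare",np.sort(l[l[:,0]<0,1])[-5:],np.sort(l[l[:,0]>0,1])[-5:])
# foot edge wrist
f=W[(abs(W[:,0])<20)&(abs(W[:,2]-6)<1.5)&(W[:,1]>20)&(W[:,1]<80)];print("wrist foot y",np.percentile(f[:,1],[5,95]),len(f))
E
```

```text
scene body (array([0.3, 3.2]), np.float64(2.36), 64)
scene body (array([1.6, 4.6]), np.float64(6.09), 101)
foot 179 [59.43475097 74.64752293]
flare L max y [43.84730601 46.62386527 47.29816816 53.96884269 59.77003489] R [46.47132857 52.36910502 54.71636771 55.571139   64.97573501]
wrist lid (array([-0.8,  3.2]), np.float64(0.2), 16)
wrist flare [51.34621041 51.50470688 53.82446558 54.44198073 55.09558109] [40.64058819 45.5025927  47.42799735 50.53269437 53.02711242]
wrist foot y [35.87812038 47.9270572 ] 1173
```

Call:
drive_tool(series=[[[-0.002,0,0,0,0,0,0.6],[-0.004,0,0,0,0,0,0.6],[-0.004,0,0,0,0,0,0.6],[-0.004,0,0,0,0,0,0.6]]])

```text
time_s: 5.65
ee_pos: [546.3, 64.9, 33.2]
ee_rot: [179.9, -0.7, 99.4]
wrist_force: [-6.2, 20.3, 11.8]
grip_width: 0.602
grasp_force: 10.1
```

```bash
python3 - <<'E'
from h import *
s=state();rel(get_image("wrist"),s["ee_pos"]);print(np.round(s["wrist_force"],1),np.round(s["ee_rot"],1))
E
```

```text
tcp [-0.1 38. ] knob 0
lid 5266 [-26.1  12.7  65.4] [25.4 44.5 68.7]
-40 0 0 []
-25 0 0 []
-5 18 16 [array([-60. , -57.8]), array([57.3, 59.5])]
[-6.2 20.3 11.8] [179.9  -0.7  99.4]
```

Pushing harder did not move it, so the pot is home. I back off and rise.

Call:
drive_tool(series=[[[0.02,0,0,0,0,0,0.6],[0.04,0,0,0,0,0,0.6],[0.06,0,0,0,0,0,0.6],[0.07,0,-0.03,0,0,0,0.6],[0.07,0,-0.07,0,0,0,0.6],[0.07,0,-0.11,0,0,0,0.6],[0.07,0,-0.15,0,0,0,0.6],[0.07,0,-0.19,0,0,0,0.6],[0.07,0,-0.2,0,0,0,0.6],[0.07,0,-0.2,0,0,0,0.6],[0.07,0,-0.2,0,0,0,0.6]]])

```text
time_s: 6.62
ee_pos: [535.8, 122.3, 231.5]
ee_rot: [179.9, 0.0, 99.1]
wrist_force: [-1.0, 0.4, -0.3]
grip_width: 0.598
grasp_force: 0.0
```

```bash
python3 - <<'E'
from h import *
w=get_image("wrist");s=state();print(np.round(s["ee_pos"],1),np.round(s["wrist_force"],1));save(w,"w4.png")
P=cloud(w)[w["depth"]>0];Q=np.c_[(P[:,:2]-S0)@np.c_[XV,YV],P[:,2]]
Q=Q[(np.abs(Q[:,:2])<75).all(1)]
for z in(101,67):
    k=Q[(abs(Q[:,2]-z)<2.5)&(np.hypot(Q[:,0],Q[:,1])<45)]
    if len(k):print(z,len(k),np.percentile(k,1,axis=0).round(1),np.percentile(k,99,axis=0).round(1))
e=Q[abs(Q[:,2]-13)<3]
for a,b in((-60,-50),(-45,-30),(-30,-10),(-10,15),(30,60)):
    q=e[(e[:,1]>a)&(e[:,1]<b)];print(a,[(np.percentile(x,[3,97]).round(1),len(x)) for x in(q[q[:,0]<-34,0],q[q[:,0]>34,0]) if len(x)>5])
q=e[abs(e[:,0])<25];print("back",np.percentile(q[:,1],[2,98]) if len(q) else 0)
q=e[abs(e[:,0])>50];print("flare end",np.sort(q[q[:,0]<0,1])[-8:].round(0),np.sort(q[q[:,0]>0,1])[-8:].round(0))
E
```

```text
[535.  122.4 230.1] [ 0.2 -0.5  0.5]
101 433 [-12.8  -7.9  98.6] [ 10.7  16.2 102.1]
67 1767 [-33.1 -25.1  64.9] [31.1 36.3 69.2]
-60 [(array([-60.1, -34.3]), 34), (array([35.4, 57.7]), 52)]
-45 [(array([-60.6, -38.1]), 142), (array([36.5, 57.3]), 147)]
-30 [(array([-60.1, -42.5]), 197), (array([40.5, 58. ]), 197)]
-10 [(array([-60.1, -39.2]), 271), (array([37.5, 58.3]), 277)]
30 [(array([-71.9, -54.8]), 14), (array([58.7, 66.8]), 8)]
back [30.31507599 39.4656844 ]
flare end [42. 45. 46. 47. 48. 49. 50. 54.] [31. 32. 37. 38. 39. 43. 44. 50.]
```

View pics/w4.png

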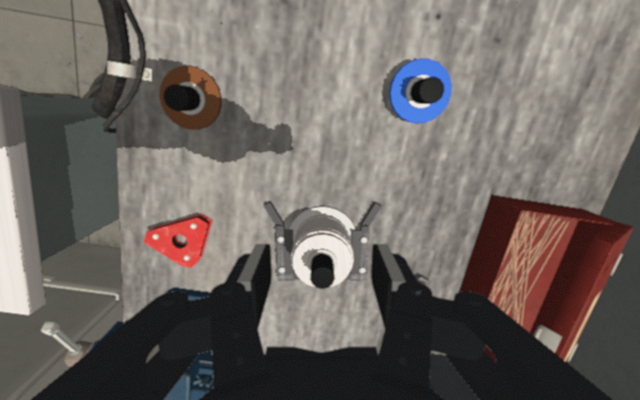

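The wrist view shows the pot fully between the lips at (322,260), with its knob at (321,270) and the flares beside it. The red triangle, blue lid and brown lid are untouched. Next I take the knob.

```bash
python3 -c "
from h import *
go([552.2,29.3,72],99.3);go([552.2,29.3,72],99.3)"
```

```text
now [535.  122.4 230.1] [-179.9    0.    99.1] shift [-0.0945  0.0025  0.1582] turn [-0.002  0.001 -0.004]
now [535.  122.4 230.1] [-179.9    0.    99.1] shift [-0.0945  0.0025  0.1582] turn [-0.002  0.001 -0.004]
```

Call:
drive_tool(series=[[[-0.04,0.001,0,0,0,0,0.6],[-0.08,0.002,0,0,0,0,0.6],[-0.094,0.002,0,0,0,0,0.6],[-0.094,0.002,0.03,0,0,0,0.6],[-0.094,0.002,0.06,0,0,0,0.6],[-0.094,0.002,0.09,0,0,0,0.6],[-0.094,0.002,0.115,0,0,0,0.6],[-0.094,0.002,0.135,0,0,0,0.6],[-0.094,0.002,0.15,0,0,0,0.6],[-0.094,0.002,0.157,0,0,0,0.6],[-0.094,0.002,0.157,0,0,0,0.6],[-0.094,0.002,0.157,0,0,0,0.6]]])

```text
time_s: 7.67
ee_pos: [551.9, 30.3, 73.5]
ee_rot: [-179.9, 0.0, 99.1]
wrist_force: [0.6, -0.3, 0.2]
grip_width: 0.602
grasp_force: 0.0
```

Call:
drive_tool(series=[[[0,0,0,0,0,0,0.45],[0,0,0,0,0,0,0.4],[0,0,0,0,0,0,0.35],[0,0,0,0,0,0,0.3],[0,0,0,0,0,0,0.2],[0,0,0,0,0,0,0],[0,0,0,0,0,0,0],[0,0,0,0,0,0,0],[0,0,0,0,0,0,0],[0,0,0,0,0,0,0]]])

```text
time_s: 8.5
ee_pos: [553.1, 30.9, 75.3]
ee_rot: [179.9, -0.0, 99.1]
wrist_force: [-1.1, -0.5, 6.7]
grip_width: 0.286
grasp_force: 58.7
```

```bash
python3 - <<'E'
from h import *
s=state();print(np.round(s["ee_pos"],1),np.round(s["ee_rot"],1),np.round(s["wrist_force"],1),s["grip_width"],s["grasp_force"],s["moment"])
E
```

```text
[553.1  30.9  75.3] [179.9  -0.   99.1] [-1.1 -0.5  6.7] 0.28611812049680047 58.72535705566406 [-0.02045429  0.31766946 -0.0374934 ]
```

Gripped at 59 N. Now the slow pull straight up.

Call:
drive_tool(series=[[[0,0,-0.002,0,0,0,0],[0,0,-0.004,0,0,0,0],[0,0,-0.006,0,0,0,0],[0,0,-0.007,0,0,0,0],[0,0,-0.008,0,0,0,0],[0,0,-0.009,0,0,0,0],[0,0,-0.01,0,0,0,0],[0,0,-0.011,0,0,0,0],[0,0,-0.012,0,0,0,0]]])

```text
time_s: 9.25
ee_pos: [554.3, 30.9, 88.2]
ee_rot: [179.8, -0.0, 99.1]
wrist_force: [0.6, 0.1, -1.2]
grip_width: 0.281
grasp_force: 61.1
```

```bash
python3 - <<'E'
from h import *
w=get_image("wrist");a=get_image("scene");s=[state()]
for i in range(4):get_image("wrist");s.append(state())
print(np.mean([x["ee_pos"] for x in s],0).round(1),np.mean([x["ee_rot"][0]%360 for x in s]),np.mean([x["ee_rot"][1] for x in s]),np.mean([x["wrist_force"] for x in s],0).round(1))
P=cloud(w)[w["depth"]>0];Q=np.c_[(P[:,:2]-S0)@np.c_[XV,YV],P[:,2]]
q=Q[(abs(Q[:,0])<30)&(Q[:,1]>5)&(Q[:,1]<60)]
print("z hist wrist",[(int(z),int(n)) for n,z in zip(*np.histogram(q[:,2],np.arange(-3,100,2))) if n>15])
for side in(-1,1):
  m=Q[(Q[:,0]*side>12)&(Q[:,0]*side<30)&(Q[:,1]>5)&(Q[:,1]<35)&(Q[:,2]>62)&(Q[:,2]<92)];print("lid top",side,np.median(m[:,2]) if len(m) else 0,len(m))
i=np.hstack([cv2.resize(x["color"][y0:y1,x0:x1,::-1],(400,400),interpolation=cv2.INTER_CUBIC) for x,x0,x1,y0,y1 in((w,200,440,160,400),(a,320,400,130,210))])
cv2.imwrite("pics/m2.png",i)
E
```

```text
[553.5  30.9  87.4] 179.86900073207335 -0.010976256732896674 [-0.4 -0.8 -0.8]
z hist wrist [(-1, 996), (1, 552), (3, 139), (5, 1067), (7, 71), (13, 86), (15, 53), (17, 39), (19, 39), (21, 31), (23, 42), (25, 34), (27, 47), (29, 49), (31, 37), (33, 48), (35, 47), (37, 45), (39, 45), (41, 54), (43, 49), (45, 42), (47, 19), (51, 281), (53, 192), (55, 60), (57, 128), (59, 690), (61, 26), (73, 53), (75, 93), (77, 1419), (79, 2765), (81, 399), (83, 62), (85, 67), (87, 81), (89, 77), (91, 92), (93, 142), (95, 171), (97, 179)]
lid top -1 79.16200166273785 1245
lid top 1 79.29270222795179 1452
```

View pics/m2.png

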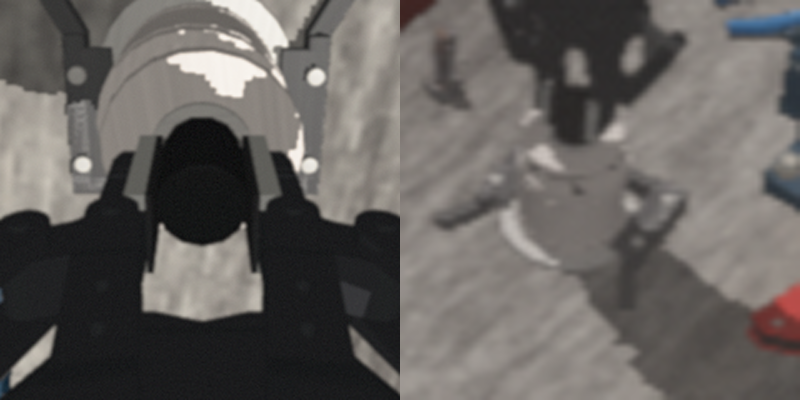

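Left, the knob is held centrally at (200,180), with the lid standing off the rim and the lips over the foot. Right, the pot sits in the shoe with the lid raised. The lid top is at 79.2 mm and the rim is still at 60 mm, so it is open about 12 mm. I add 3 mm.

Call:
drive_tool(series=[[[0,0,-0.001,0,0,0,0],[0,0,-0.002,0,0,0,0],[0,0,-0.003,0,0,0,0],[0,0,-0.003,0,0,0,0],[0,0,-0.003,0,0,0,0],[0,0,-0.003,0,0,0,0]]])

```text
time_s: 10.05
ee_pos: [552.5, 30.8, 89.3]
ee_rot: [-180.0, -0.0, 99.1]
wrist_force: [0.3, 0.2, -1.3]
grip_width: 0.283
grasp_force: 61.1
```

```bash
python3 - <<'E'
from h import *
w=get_image("wrist");s=state();print(np.round(s["ee_pos"],1),s["ee_rot"],np.round(s["wrist_force"],1),s["grasp_force"])
P=cloud(w)[w["depth"]>0];Q=np.c_[(P[:,:2]-S0)@np.c_[XV,YV],P[:,2]]
for side in(-1,1):
  m=Q[(Q[:,0]*side>12)&(Q[:,0]*side<30)&(Q[:,1]>5)&(Q[:,1]<35)&(Q[:,2]>62)&(Q[:,2]<92)];print("lid top",side,np.median(m[:,2]))
m=Q[(abs(Q[:,0])<25)&(Q[:,1]>20)&(Q[:,1]<60)&(Q[:,2]>56)&(Q[:,2]<64)];print("rim",np.median(m[:,2]))
m=Q[(abs(Q[:,0])<25)&(Q[:,1]>20)&(Q[:,1]<70)&(Q[:,2]>4)&(Q[:,2]<8)];print("foot",np.median(m[:,2]))
E
```

```text
[552.5  30.8  89.3] [-1.79999457e+02 -4.86304244e-03  9.91118058e+01] [-0.2  0.6 -0.5] 61.14559292793274
lid top -1 80.41965916191101
lid top 1 80.31459486469225
rim 59.75151528066705
foot 5.842955593356147
```

Call:
drive_tool(series=[[[0,0,-0.0015,0,0,0,0],[0,0,-0.0015,0,0,0,0],[0,0,-0.0015,0,0,0,0],[0,0,-0.0015,0,0,0,0],[0,0,-0.0015,0,0,0,0],[0,0,-0.0015,0,0,0,0]]])

```text
time_s: 10.6
ee_pos: [552.5, 30.8, 90.8]
ee_rot: [180.0, -0.0, 99.1]
wrist_force: [0.9, -0.0, -1.3]
grip_width: 0.286
grasp_force: 61.1
```

```bash
python3 - <<'E'
from h import *
w=get_image("wrist");s=state();print(np.round(s["ee_pos"],1),np.round(s["wrist_force"],1),s["grasp_force"])
P=cloud(w)[w["depth"]>0];Q=np.c_[(P[:,:2]-S0)@np.c_[XV,YV],P[:,2]]
m=Q[(abs(Q[:,0])>12)&(abs(Q[:,0])<30)&(Q[:,1]>5)&(Q[:,1]<35)&(Q[:,2]>62)&(Q[:,2]<92)];t=np.median(m[:,2]);print("open",t-67)
if 13<t-67<17 and s["grasp_force"]>30: print(job_done())
E
```

```text
[552.5  30.8  90.8] [ 0.3 -0.3 -1. ] 61.14657998085022
open 14.861376647680459
the job is handed in; nothing more can be done
None
```

The pot is home against the shoe's back stop with its foot under the lips, and the gripper is holding the freed lid level about 15 mm (measured 14.9 mm) above its mouth; I handed the job in at about 10.6 s, and the verdict was not shown.

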